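# Empty the deburring barrel into the free tray

## Task

The deburring barrel has finished and has to be emptied. Lift its grey cover off and lay it flat, handle up, on a clear patch of the bench, push the red diverter lever all the way over so that the flap closes off the outlet above the tray of lock cores, then crank the barrel round until its port faces straight down and both brass tubes have rolled by themselves into the other, empty tray. Leave the barrel like that, don't handle the tubes, and don't disturb the tray of lock cores or the tools and supplies lying round the job.

Things in the scene. Friction and masses are not known exactly. Their poses are not given: they have to be found in the camera images.
- tumbler: fixed bench tumbler: green A-frame, blue hexagonal barrel, two-way steel chute below with a clear window. Origin: on the bench, midway under the barrel. x is parallel to the barrel axis, away from the crank; y to its left outlet; z up. In mm: base, legs and window within x +-75; chute within y +-166 below z 112; outlets drop at y +-85..163, lip 42 high.
- drum_axis (a point): middle of the barrel on its horizontal axis, 240 mm above the bench straight over the tumbler's origin. Barrel 102 mm long with end discs of 82 mm radius (top at z 322 mm); side guards of the hopper stand at the tumbler's y +-92 mm, up to z 243 mm.
- drum (a joint): turn of the barrel, rad: 0 = port up (start, cover on), 3.14 = port straight down. As it grows the top of the barrel moves to the tumbler's +y (to the left for the robot). Fixed stops at 0 and 3.3. Bearing friction of 0.4 N m holds it where it is left; the tubes add up to 0.2 N m and begin to roll out past about 2.1 rad.
- crank_grip (a point): grasp point on the black crank handle: level round bar, 22 mm thick, parallel to the tumbler's x, turning freely on its pin, so the gripper can keep its orientation. At tumbler x -128, y 65 sin(q - 2.618), z 240 + 65 cos(q - 2.618) mm, q = barrel angle in rad. Crank arm behind it, up to x -82; bar ends at x -160.
- flap (a joint): angle of flap and lever, rad, stops at -0.58 and 0.58; 0 = flap upright, both outlets open. Positive: lever raised, flap leans to the tumbler's -y and closes the right outlet, parts go LEFT (+y). Negative: lever lowered, left outlet closed, parts go RIGHT (-y). Friction 0.15 N m: stays where it is left.
- lever_grip (a point): grasp point on the red grip of the flap lever, at the front left: level round bar 25 mm thick, parallel to the tumbler's x, from x -92 to -147. At tumbler x -124, y 130 cos(0.384 + a), z 93 + 130 sin(0.384 + a) mm, a = flap angle in rad (circle about the pivot line y 0, z 93). The lever rod lies behind it, up to x -93; 25 mm free to both sides in y.
- cover_bar (a point): middle of the bar handle of the loose port cover (0.25 kg): level steel bar 10 mm thick, 58 mm free, along the cover's x (along the barrel axis at the start). Grey plate 90 (x) x 86 (y) x 4 mm; bar centre 24 mm over its top, 34 mm over the feet it stands on. It lies loose on the port between the end discs, which rise 13 mm over its top: lift straight up.
- apron (a point): fixed point on the bench top, in the middle of the stretch right of the tumbler where the cover can be laid: flat and bare, apart from the oil can and the tape roll, for 80 mm to either side along the robot's x and 155 mm along its y.
- tray_empty: empty loose dark steel catch tray, 114 (x) x 122 (y) x 34 mm, walls and floor 3 mm, 0.6 kg, under one of the two outlets. Origin: centre of its underside.
- tray_cores: the same tray with three silver lock cores with keys in it, under the other outlet. Origin: centre of its underside.
- tube_1: brass tube, 32 mm diameter, 92 mm long along its own x, 0.12 kg, in the barrel at the start. Origin: its centre.
- tube_2: brass tube like tube_1. Origin: its centre.
- oil_mid (a point): red oil can standing on the bench, body about 66 mm across, with its spout 84 mm across and 166 mm high. Point: centre of its body, 42 mm above the bench. A bystander, right of the tumbler (another can stands far back).
- tape_mid (a point): roll of amber packing tape lying flat, 100 mm diameter, 45 mm high. Point: its centre. A bystander, right of the tumbler (another roll lies far left).
- pliers_mid (a point): red-handled pliers lying flat, 52 x 182 x 12 mm, long along its own y. Point: its middle. A bystander, in front of the tumbler.
- press_corner (a point): fixed point: the front right upper corner of the drill press table, 74 mm above the bench; only an obstacle. From here the table's front edge runs 245 mm to 84 mm further back, 230 mm further left. The head above starts 90 mm behind that edge, from about 100 mm up to 650 mm above the bench: keep gripper and arm in front of it when swinging across.

How it is judged:
By the outcome, as a careful person would: the job done as asked, in the order asked, and still so for the second after the job is handed in, with the robot touching nothing.
It also fails if it takes over 72 s, if anything falls off the work surface, if the arm or the gripper's body presses on something with over 40 N, if the wrist force passes 120 N, or if a joint passes its speed limit or range.

## Robot

A 7-joint arm with a two-finger parallel gripper is mounted at the origin on a cart in front of the work surface, level with it; the furniture and walls round the work are solid. World frame = base frame: x ahead of the robot, y to its left, z up, the work surface at z = 0. Lengths are in m, angles in degrees, forces in N, time in s.
With the tool pointing down it reaches from about 0.425 to 0.95 m from the base axis. Payload 16.7 kg.
Tool frame: the origin (TCP) lies at the very end of the fingers, on their centre line; the grasp point (between the pads) lies arm.grip_depth behind it (arm.grip_depth is the distance from the TCP to the grasp point, in m); z points along the fingers, y is the direction in which the jaws open and shut (so a half turn about z gives the same grasp; the last joint's range is limited). The gripper opens to 94 mm and grips with 3 to 60 N. Pads are 16 mm wide; open, the fingers measure 119 mm over their backs; the gripper's body (75 mm by 177 mm) begins 78 mm behind the grasp point.
Start: joints at [64.085, 24.414, 4.234, 92.017, -1.954, 63.644, -3.845], TCP at [0.201, -0.644, 0.205] pointing down, gripper open.
Joint ranges: [-163.25, 163.25], [-28.42, 122.38], [-70.27, 78.77], [12.13, 141.07], [-58.53, 238.53], [9.26, 117.41], [-156.51, 156.51]. Speed limits (degrees/s): [108.29, 108.29, 136.94, 136.94, 172.46, 172.46, 172.46].

## Interface

Orientations are given as [roll, pitch, yaw] about the fixed x, y, z axes, in that order (R = Rz(yaw) Ry(pitch) Rx(roll)).
In Python, from rig import arm, grab_frame, camera_info, spotter gives the robot as it stands.
- The arm moves only by the tool play_rows, never from a script. Its argument "rows" is a list of rows, each a list of 5 numbers: the shift along the world's x, y, z in mm, then the turn about the world's z in rad, then the opening, from -1 (shut) to 1 (fully open). In form: [[x, y, z, turn, claw], ...]. A call has 1 to 12 rows; each row shifts and turns the commanded pose from where the row before left it; what a row does not reach is not made up. A row lasts 1/12 s, in which the tool goes at most 41.7 mm and 7.16 degrees, less where a joint would pass 70% of its speed; a pose out of reach is approached as far as the arm can. A call with a gripper value outside its range is refused whole. The fingers move at their own pace and stop on an object; "newtons" is the grip in N (left out, the last holds). Time passes only in rows, so rows that do not move let the fingers close. It gives the time, the measured TCP pose, the force and the opening at its end, in the units of the state.
- arm.read_state(): the state, without advancing time (a new reading comes with each control period).
- grab_frame(name): name is "scene" or "top" or "wrist"; returns (picture, depth): 384x512x3 uint8, red, green, blue; 384x512 float32, m along the optical axis (not along the pixel's ray), 0 where there is no reading.
- camera_info(name): a dict with "vertical_fov" (degrees; the focal length in pixels is half the picture's height over the tangent of half this angle, whatever the lens; pixels are square), "cx", "cy" (the principal point, pixels), "R" (3x3) and "t" (3): a world point X has camera coordinates R X + t. Camera axes: x right, y down, z forward; pixel columns grow to the right and rows downward; lengths in m; the calibration is good to about 2 mm. The wrist camera is an equidistant fisheye: a pixel r from the principal point sees the ray r / f radians off the axis. A picture is of the moment at which its call begins: read the wrist's pose just before it. camera_info takes no time and is no camera call; for the wrist camera it gives the pose at the moment of the call.
- arm.hand_in(): hands the job in, once; it reports no verdict.
Trained networks look in the newest picture that a camera, given by its name, has taken for a name from the list of things; names that differ only in an ending like _2 or _b are one class to them, and where a whole thing is asked for, a point or a joint stands for the part that bears it (a point fixed in the world has none). Each returns a list of dicts, best first, with "confidence" (0 to 1); they miss things now and then, are a little off and sometimes report something else, mostly with a low value. They report only what shows in the picture. A call takes as long as a camera call.
- spotter.find_in(camera, name): "point" ([x, y, z] in m, in world coordinates, good to about 4 mm: the middle of the surface that is visible of it).
The state is a dict: "clock": time; "joint_positions": joint angles; "joint_velocities": joint speeds; "joint_torque": joint torques, N m; "tool_pos": TCP position; "orientation": TCP orientation; "wrist_force": force on the tool from outside, world axes, zero at the start; "torque": the same for the moment, N m; "finger_gap": finger opening in m.
Only numpy, scipy, OpenCV 4.12 (cv2) and the standard library are available. Lean on these libraries where they do the work, as an engineer would, in place of code of your own. Each camera call takes 0.05 s, during which the arm holds its last target. There are 200 camera calls.

## Working session

There is one attempt and no reset: what is moved stays moved. The work goes in short steps, Python scripts to look and compute and a tool call to move; the robot and the scene stay as the last step left them, time stands still between calls to the robot, and variables do not carry over. Pictures are saved under pics/ and viewed, on a budget of 10 in all, crops included, one or two more only if the job needs it, and the job is handed in when it is done.

Besides the shell and the picture viewer there is one more tool, called as a command line: name --pt "numbers of a row" for each row, then --argument value for the rest. play_rows: Moves the arm, as the interface text tells. Its arguments: {"type":"object","properties":{"rows":{"type":"array"},"newtons":{"type":"number"}},"required":["rows"]}

```bash
mkdir -p pics; ls; cat > h.py <<'E'
import numpy as np, cv2, math
from rig import arm, grab_frame, camera_info, spotter
def save(n,fn):
    im,d=grab_frame(n); cv2.imwrite('pics/'+fn,im[:,:,::-1]); return im,d
def unproj(n,d,u,v,ci=None):
    ci=ci or camera_info(n); f=192/math.tan(math.radians(ci['vertical_fov'])/2)
    z=d[v,u]; p=np.array([(u-ci['cx'])/f*z,(v-ci['cy'])/f*z,z]); return np.array(ci['R']).T@(p-np.array(ci['t']))
def proj(n,X,ci=None):
    ci=ci or camera_info(n); f=192/math.tan(math.radians(ci['vertical_fov'])/2)
    p=np.array(ci['R'])@np.array(X)+np.array(ci['t']); return p[0]/p[2]*f+ci['cx'],p[1]/p[2]*f+ci['cy'],p[2]
E
python3 - <<'E'
from h import *
s=arm.read_state(); print(s['clock'],s['tool_pos'],s['orientation'],s['finger_gap'],arm.grip_depth)
a,_=save('scene','s0.png'); b,_=save('top','t0.png')
cv2.imwrite('pics/st.png',cv2.resize(np.vstack([a,b])[:,:,::-1],(512,768))[:, :])
for c in('scene','top'):
  ci=camera_info(c); print(c,ci['vertical_fov'],(-np.array(ci['R']).T@np.array(ci['t'])).round(3))
  for n in('tumbler','cover_bar','crank_grip','lever_grip','tray_empty','tray_cores','oil_mid','tape_mid','pliers_mid'):
    print(n,[(np.round(r['point'],3).tolist(),round(r['confidence'],2)) for r in spotter.find_in(c,n)[:3]])
print(arm.read_state()['clock'])
E
```

```text
pics
0.0 [ 0.20111176 -0.64390033  0.20479546] [-1.79928935e+02  5.02297964e-03  1.73465617e+01] 0.09417564070838888 0.0188
scene 49.417057537869745 [-0.044  0.545  1.233]
tumbler [([0.467, 0.298, 0.174], 0.58)]
cover_bar [([0.511, 0.27, 0.308], 0.7)]
crank_grip [([0.393, 0.223, 0.19], 0.62)]
lever_grip [([0.407, 0.359, 0.155], 0.65)]
tray_empty [([0.516, 0.424, 0.008], 0.76)]
tray_cores [([0.504, 0.094, 0.014], 0.65), ([0.518, 0.426, 0.004], 0.63)]
oil_mid [([0.425, -0.272, 0.053], 0.63)]
tape_mid [([0.395, 0.0, 0.041], 0.8)]
pliers_mid [([0.375, 0.178, 0.007], 0.93)]
top 55.5468326664864 [0.32  0.077 1.241]
tumbler [([0.477, 0.237, 0.203], 0.6)]
cover_bar [([0.516, 0.264, 0.31], 0.95), ([0.431, -0.276, 0.061], 0.65)]
crank_grip [([0.395, 0.221, 0.189], 0.54)]
lever_grip [([0.414, 0.356, 0.158], 0.8)]
tray_empty [([0.485, 0.437, 0.003], 0.76)]
tray_cores [([0.536, 0.118, 0.005], 0.65), ([0.414, 0.356, 0.159], 0.57)]
oil_mid [([0.431, -0.278, 0.063], 0.69)]
tape_mid [([0.402, -0.011, 0.043], 0.9), ([0.428, -0.278, 0.067], 0.63)]
pliers_mid [([0.382, 0.173, 0.011], 0.58)]
1.0
```

```bash
python3 - <<'E'
import cv2,numpy as np
a=cv2.imread('pics/s0.png');b=cv2.imread('pics/t0.png')
cv2.imwrite('pics/s0b.png',cv2.resize(a,(800,600),interpolation=3));cv2.imwrite('pics/t0b.png',cv2.resize(b,(800,600),interpolation=3))
E
```

```text
(no output)
```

View pics/s0b.png

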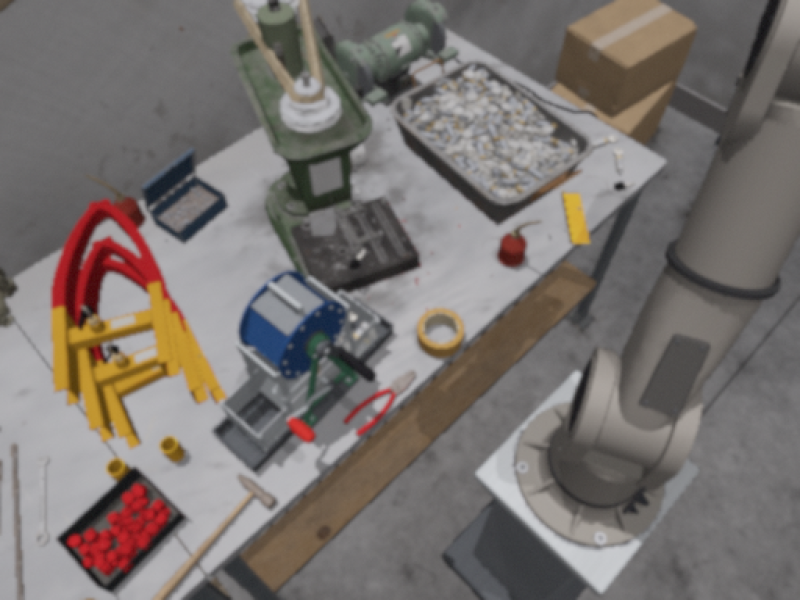

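View pics/t0b.png

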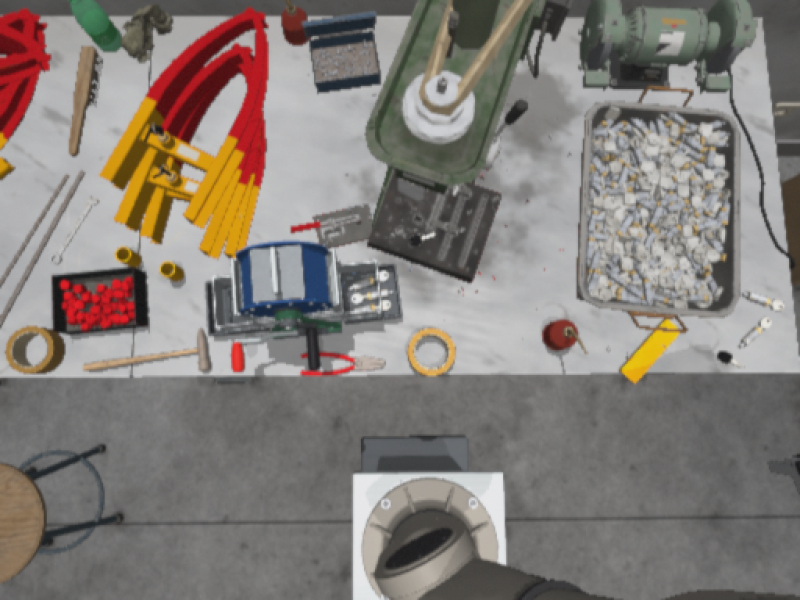

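The cores tray is in the right outlet (top view about 370,290), so the lever has to be raised. The cover bar runs nearly along world x. I'll measure the yaw and positions from the point clouds.

```bash
cat >> h.py <<'E'
def cloud(n):
    ci=camera_info(n); im,d=grab_frame(n); f=192/math.tan(math.radians(ci['vertical_fov'])/2)
    v,u=np.mgrid[:384,:512]; P=np.stack([(u-ci['cx'])/f*d,(v-ci['cy'])/f*d,d],-1)-np.array(ci['t'])
    P=P@np.array(ci['R']); P[d<=0]=np.nan; return im,P
E
python3 - <<'E'
from h import *
for c in('top','scene'):
  im,P=cloud(c); P=P.reshape(-1,3); C=im.reshape(-1,3).astype(int)
  def sel(lo,hi,m=None):
    k=np.all((P>lo)&(P<hi),1)
    if m is not None:k&=m
    return P[k]
  def rep(t,Q):
    if len(Q)<4: print(t,len(Q));return
    r=cv2.minAreaRect((Q[:,:2]*1000).astype(np.float32)); v=np.linalg.eigh(np.cov(Q[:,:2].T))[1][:,1]
    print(c,t,len(Q),'z',Q[:,2].min().round(3),np.median(Q[:,2]).round(3),Q[:,2].max().round(3),'rect',np.round(r[0]),np.round(r[1]),round(r[2],1),'pca',round(math.degrees(math.atan2(v[1],v[0])),1))
  rep('bar',sel([.4,.15,.325],[.65,.4,.36]))
  rep('plate',sel([.4,.15,.3],[.65,.4,.316]))
  rep('drumtop',sel([.4,.15,.24],[.65,.4,.36]))
  red=(C[:,0]>140)&(C[:,1]<70)
  rep('lever',sel([.35,.3,.08],[.46,.42,.3],red))
  blk=C.max(1)<60
  rep('crank',sel([.33,.15,.16],[.44,.3,.22],blk))
  rep('pliers',sel([.28,.05,.004],[.45,.3,.03],red))
  amb=(C[:,0]>C[:,2]+60)&(C[:,1]>C[:,2]+20)
  rep('tape',sel([.3,-.1,.03],[.5,.1,.06],amb))
  rep('can',sel([.3,-.4,.02],[.55,-.2,.2]))
  rep('bench',sel([.3,-.3,-.02],[.55,-.1,.02]))
  rep('pressT',sel([.5,-.15,.06],[.75,.15,.082]))
  rep('trayE',sel([.4,.36,.025],[.65,.52,.045]))
  rep('trayC',sel([.4,.04,.028],[.65,.19,.04]))
E
```

```text
top bar 120 z 0.325 0.336 0.341 rect [511. 265.] [90. 11.] 7.3 pca -174.0
top plate 1163 z 0.3 0.309 0.316 rect [515. 264.] [105. 110.] 4.8 pca -171.9
top drumtop 2676 z 0.24 0.302 0.341 rect [500. 264.] [137. 187.] 5.6 pca 98.9
top lever 113 z 0.159 0.166 0.171 rect [385. 365.] [50. 20.] 2.5 pca -174.4
top crank 184 z 0.178 0.193 0.218 rect [402. 222.] [79. 28.] 13.9 pca -172.1
top pliers 102 z 0.004 0.011 0.019 rect [379. 215.] [ 44. 108.] 0.2 pca 100.0
top tape 317 z 0.033 0.045 0.052 rect [403.  -7.] [96. 95.] 88.7 pca 146.1
top can 847 z 0.02 0.085 0.166 rect [ 492. -324.] [113. 188.] 41.0 pca 135.3
top bench 3076 z -0.009 -0.0 0.02 rect [ 454. -200.] [200. 191.] 89.7 pca 166.6
top pressT 3026 z 0.06 0.074 0.082 rect [663.  -2.] [282. 200.] 84.3 pca 90.0
top trayE 150 z 0.025 0.034 0.044 rect [515. 450.] [182. 128.] 19.2 pca -148.7
top trayC 174 z 0.029 0.035 0.04 rect [544. 117.] [138. 176.] 84.6 pca 154.9
scene bar 106 z 0.326 0.336 0.342 rect [513. 268.] [74. 10.] 5.9 pca -174.1
scene plate 1012 z 0.3 0.308 0.316 rect [514. 267.] [108. 111.] 5.5 pca -170.8
scene drumtop 2744 z 0.24 0.292 0.342 rect [499. 266.] [138. 187.] 5.7 pca 75.8
scene lever 138 z 0.153 0.165 0.172 rect [384. 370.] [52. 22.] 7.4 pca -173.1
scene crank 203 z 0.172 0.192 0.22 rect [401. 226.] [82. 30.] 17.9 pca -169.6
scene pliers 64 z 0.005 0.01 0.016 rect [368. 213.] [ 35. 107.] 24.4 pca 107.3
scene tape 256 z 0.031 0.044 0.052 rect [402.  -4.] [94. 99.] 49.4 pca 137.0
scene can 826 z 0.02 0.075 0.165 rect [ 489. -320.] [117. 188.] 39.5 pca 136.8
scene bench 2395 z -0.02 -0.001 0.02 rect [ 451. -200.] [200. 197.] 90.0 pca 179.2
scene pressT 2399 z 0.06 0.074 0.082 rect [625. -18.] [263. 249.] 89.7 pca 91.4
scene trayE 208 z 0.025 0.035 0.045 rect [511. 419.] [117. 200.] 87.5 pca -167.8
scene trayC 136 z 0.028 0.034 0.04 rect [514.  61.] [137. 179.] 62.1 pca 157.3
```

play_rows --pt "21 25 14 -0.02 1" --pt "21 25 14 -0.02 1" --pt "21 25 14 -0.02 1" --pt "21 25 14 -0.02 1" --pt "21 25 14 -0.02 1" --pt "21 25 14 -0.02 1" --pt "21 25 14 -0.02 1" --pt "21 25 14 -0.02 1" --pt "21 25 14 -0.02 1" --pt "21 25 14 -0.02 1" --pt "21 25 14 0 1" --pt "21 25 14 0 1" --newtons 30

```text
clock: 2.1
tool_pos: [0.454, -0.3428, 0.3744]
orientation: [180.0, -0.0, 5.9]
wrist_force: [0.9, -0.7, 1.4]
finger_gap: 0.094
```

play_rows --pt "4 38 2 0 1" --pt "4 38 2 0 1" --pt "4 38 2 0 1" --pt "4 38 2 0 1" --pt "4 38 2 0 1" --pt "4 38 2 0 1" --pt "4 38 2 0 1" --pt "4 38 2 0 1" --pt "4 38 2 0 1" --pt "4 38 2 0 1" --pt "4 38 2 0 1" --pt "4 38 2 0 1"

```text
clock: 3.1
tool_pos: [0.501, 0.1135, 0.3979]
orientation: [180.0, -0.0, 5.9]
wrist_force: [0.3, -0.1, -0.5]
finger_gap: 0.0939
```

play_rows --pt "4 38 0 0 1" --pt "4 38 0 0 1" --pt "4 38 0 0 1" --pt "0 25 0 0 1" --pt "0 14 0 0 1" --pt "0 0 0 0 1"

```text
clock: 3.6
tool_pos: [0.5123, 0.2682, 0.3971]
orientation: [-179.9, 0.1, 6.1]
wrist_force: [-0.1, 1.0, -0.3]
finger_gap: 0.0938
```

```bash
python3 - <<'E'
from h import *
s=arm.read_state(); print(s['clock'],s['tool_pos'],s['orientation'],s['wrist_force'])
ci=camera_info('wrist'); im,d=save('wrist','w0.png'); print(ci['vertical_fov'],(-np.array(ci['R']).T@np.array(ci['t'])).round(3),np.round(ci['R'],2).tolist(),ci['cx'],ci['cy'])
f=192/math.tan(math.radians(ci['vertical_fov'])/2)
v,u=np.mgrid[:384,:512];x=u-ci['cx'];y=v-ci['cy'];r=np.hypot(x,y)+1e-9;t=r/f
P=np.stack([x/r*np.tan(t)*d,y/r*np.tan(t)*d,d],-1);P=((P-np.array(ci['t']))@np.array(ci['R'])).reshape(-1,3)
k=(d.ravel()>0)&(t.ravel()<1.2)
for nm,lo,hi in(('bar',.325,.345),('plate',.304,.314)):
  Q=P[k&np.all((P>[.45,.2,lo])&(P<[.58,.33,hi]),1)]
  if len(Q)>5:
    R=cv2.minAreaRect((Q[:,:2]*1000).astype(np.float32));print(nm,len(Q),Q.mean(0).round(4),R)
for n in('cover_bar','crank_grip'):print(n,[(np.round(r['point'],3),r['confidence']) for r in spotter.find_in('wrist',n)[:2]])
E
```

```text
3.6 [0.51225422 0.26822582 0.39709915] [-1.79926219e+02  5.00935859e-02  6.14288158e+00] [-0.09900203  0.99939236 -0.30802764]
65.70646984690485 [0.585 0.276 0.576] [[0.11, -0.99, -0.0], [-0.96, -0.1, 0.25], [-0.24, -0.02, -0.97]] 255.48128966135752 191.41066734572797
bar 1016 [0.5204 0.2669 0.3362] ((518.9456787109375, 266.7878112792969), (75.93397521972656, 9.944476127624512), 5.431512355804443)
plate 8188 [0.5194 0.2671 0.3084] ((518.2117919921875, 266.5702209472656), (105.40342712402344, 101.9404296875), 5.350718975067139)
cover_bar [(array([0.516, 0.263, 0.305]), 0.7)]
crank_grip [(array([0.388, 0.219, 0.192]), 0.9)]
```

View pics/w0.png

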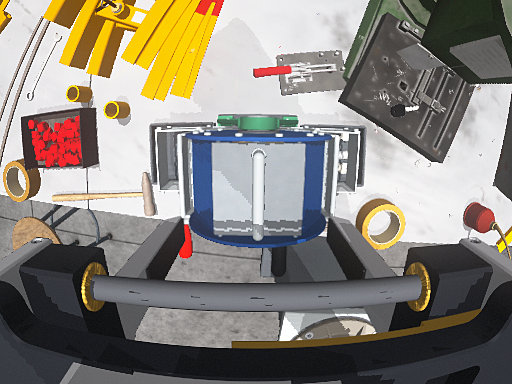

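The bar lies between the fingers (pixel 258,195), with its centre at (0.518, 0.267) and yaw about 5.5°. Descending to grip.

play_rows --pt "5 -1 -15 -0.008 1" --pt "0 0 -20 0 0.6" --pt "0 0 -20 0 0.3" --pt "0 0 -15 0 0.2" --pt "0 0 -9 0 0.1" --pt "0 0 0 0 -0.5" --pt "0 0 0 0 -1" --pt "0 0 0 0 -1" --pt "0 0 0 0 -1" --pt "0 0 0 0 -1" --pt "0 0 0 0 -1" --newtons 35

```text
clock: 4.67
tool_pos: [0.5184, 0.2639, 0.319]
orientation: [-180.0, -0.0, 5.4]
wrist_force: [-0.6, -0.0, -0.2]
finger_gap: 0.0306
```

play_rows --pt "0 0 0 0 -1" --pt "0 0 0 0 -1" --pt "0 0 0 0 -1" --pt "0 0 0 0 -1" --pt "0 0 0 0 -1" --pt "0 0 0 0 -1"

```text
clock: 5.17
tool_pos: [0.5183, 0.2639, 0.3186]
orientation: [-180.0, -0.0, 5.4]
wrist_force: [-0.5, 1.0, 1.6]
finger_gap: 0.0086
```

play_rows --pt "0 0 5 0 -1" --pt "0 0 15 0 -1" --pt "0 0 30 0 -1" --pt "0 0 30 0 -1" --pt "0 0 15 0 -1" --pt "0 0 0 0 -1"

```text
clock: 5.67
tool_pos: [0.519, 0.2644, 0.4172]
orientation: [-179.9, -0.2, 5.4]
wrist_force: [0.4, -0.1, -1.4]
finger_gap: 0.0087
```

```bash
python3 - <<'E'
from h import *
s=arm.read_state(); print(s['clock'],s['tool_pos'],s['wrist_force'],s['finger_gap'])
im,d=save('wrist','w1.png')
E
```

```text
5.6667 [0.51896885 0.26435764 0.41715412] [ 0.39813456 -0.08749702 -1.3522424 ] 0.008688827327711776
```

View pics/w1.png

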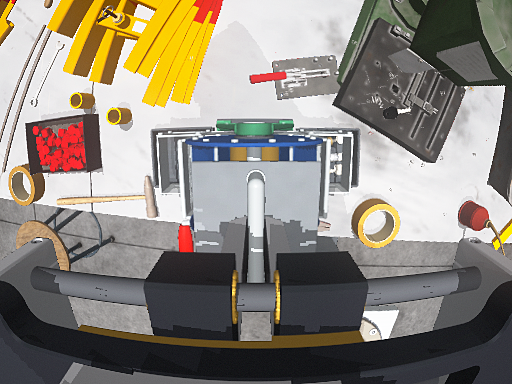

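play_rows --pt "-4 -20 0 0 -1" --pt "-7 -34 0 0 -1" --pt "-7 -35 0 0 -1" --pt "-7 -36 0 0 -1" --pt "-7 -36 0 0 -1" --pt "-7 -36 0 0 -1" --pt "-7 -36 -5 0 -1" --pt "-7 -36 -10 0 -1" --pt "-7 -36 -15 0 -1" --pt "-7 -36 -15 0 -1" --pt "-7 -36 -15 0 -1" --pt "-5 -32 -20 0 -1"

```text
clock: 6.72
tool_pos: [0.4377, -0.1476, 0.3323]
orientation: [180.0, 0.0, 5.4]
wrist_force: [1.6, -0.3, -2.9]
finger_gap: 0.0087
```

play_rows --pt "0 0 -30 0 -1" --pt "0 0 -35 0 -1" --pt "0 0 -35 0 -1" --pt "0 0 -35 0 -1" --pt "0 0 -35 0 -1" --pt "0 0 -30 0 -1" --pt "0 0 -20 0 -1" --pt "0 0 -15 0 -1" --pt "0 0 0 0 -1"

```text
clock: 7.47
tool_pos: [0.4363, -0.1446, 0.0949]
orientation: [-179.9, 0.3, 5.4]
wrist_force: [-0.1, 0.5, -2.8]
finger_gap: 0.009
```

```bash
python3 - <<'E'
from h import *
s=arm.read_state(); print(s['clock'],s['tool_pos'],s['orientation'],s['wrist_force'],s['finger_gap'])
im,d=save('wrist','w2.png')
E
```

```text
7.4667 [ 0.43629505 -0.14464338  0.09488708] [-179.86571934    0.33799845    5.43935459] [-0.08400985  0.45399987 -2.77968488] 0.008955325759925083
```

View pics/w2.png

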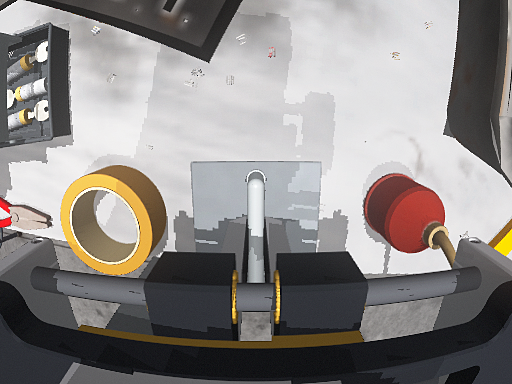

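play_rows --pt "0 3 -20 0 -1" --pt "0 3 -25 0 -1" --pt "0 0 -18 0 -1" --pt "0 0 -7 0 -1" --pt "0 0 -3 0 -1" --pt "0 0 -2 0 -1" --pt "0 0 -1 0 -1" --pt "0 0 0 0 -1"

```text
clock: 8.18
tool_pos: [0.4398, -0.1395, 0.0233]
orientation: [180.0, -0.1, 5.4]
wrist_force: [0.0, 0.2, -3.0]
finger_gap: 0.0085
```

play_rows --pt "0 0 -2 0 -1" --pt "0 0 -1 0 -1" --pt "0 0 -1 0 -1" --pt "0 0 0 0 -1"

```text
clock: 8.52
tool_pos: [0.4396, -0.1395, 0.0194]
orientation: [180.0, -0.0, 5.4]
wrist_force: [-5.3, 0.5, 20.5]
finger_gap: 0.0088
```

play_rows --pt "0 0 0.5 0 -1" --pt "0 0 0 0 -0.6" --pt "0 0 0 0 -0.2" --pt "0 0 0 0 -0.2" --pt "0 0 0 0 -0.2" --pt "0 0 0 0 -0.2" --pt "0 0 0 0 -0.2" --pt "0 0 10 0 -0.2" --pt "0 0 30 0 -0.2" --pt "0 0 35 0 -0.2" --pt "0 0 35 0 -0.2" --pt "0 0 35 0 -0.2"

```text
clock: 9.52
tool_pos: [0.4388, -0.1389, 0.1663]
orientation: [-180.0, -0.0, 5.5]
wrist_force: [0.6, -0.3, -0.5]
finger_gap: 0.0376
```

```bash
python3 - <<'E'
from h import *
s=arm.read_state(); print(s['clock'],s['tool_pos'],s['wrist_force'],s['finger_gap'])
for c in('top','scene'):
  im,P=cloud(c); P=P.reshape(-1,3)
  for t,lo,hi in(('bar',.028,.05),('plate',.006,.02)):
    Q=P[np.all((P>[.37,-.2,lo])&(P<[.5,-.08,hi]),1)]
    if len(Q)>4:print(c,t,len(Q),np.median(Q,0).round(3),Q[:,2].std().round(4),cv2.minAreaRect((Q[:,:2]*1000).astype(np.float32)))
E
```

```text
9.5167 [ 0.43876026 -0.13890659  0.16632301] [ 0.59996855 -0.34775568 -0.46483386] 0.03760539043421547
top bar 24 [ 0.414 -0.142  0.037] 0.0025 ((414.17901611328125, -142.09457397460938), (26.94904327392578, 7.55769157409668), 0.10779422521591187)
top plate 209 [ 0.409 -0.139  0.01 ] 0.0024 ((422.682861328125, -123.60874938964844), (128.41136169433594, 72.59981536865234), 61.504608154296875)
scene bar 62 [ 0.436 -0.137  0.037] 0.0036 ((436.9836120605469, -137.90025329589844), (75.33372497558594, 12.859498977661133), 6.766997337341309)
scene plate 413 [ 0.435 -0.133  0.01 ] 0.0024 ((432.5950927734375, -141.27749633789062), (97.16656494140625, 107.1762924194336), 4.836059093475342)
```

play_rows --pt "0 0 25 0 -0.1" --pt "0 8 30 0 -0.1" --pt "1 18 30 0 -0.1" --pt "1 20 30 0 -0.1" --pt "1 20 30 0 -0.1" --pt "1 20 25 0 -0.1" --pt "1 20 15 0 -0.1" --pt "2 25 10 0 -0.1" --pt "2 30 0 0 -0.1" --pt "1 32 0 0 -0.1" --pt "0 34 0 0 -0.1" --pt "-4 34 0 0 -0.1"

```text
clock: 10.62
tool_pos: [0.4448, 0.1232, 0.3592]
orientation: [-180.0, -0.0, 5.4]
wrist_force: [0.9, 0.6, -0.2]
finger_gap: 0.0423
```

play_rows --pt "-8 34 0 0 -0.1" --pt "-8 34 0 0 -0.1" --pt "-8 34 0 0 -0.1" --pt "-8 34 0 0 -0.1" --pt "-8 34 0 0 -0.1" --pt "-8 34 0 0 -0.1" --pt "-8 25 0 0 -0.1" --pt "-5 16 0 0 -0.1" --pt "0 0 -20 0 -0.1" --pt "0 0 -30 0 -0.1" --pt "0 0 -20 0 -0.1" --pt "0 0 0 0 -0.1"

```text
clock: 11.62
tool_pos: [0.3828, 0.3651, 0.2856]
orientation: [179.8, 0.2, 5.5]
wrist_force: [0.4, -1.8, -0.5]
finger_gap: 0.0421
```

```bash
cat >> h.py <<'E'
def wcloud():
    ci=camera_info('wrist'); im,d=grab_frame('wrist'); f=192/math.tan(math.radians(ci['vertical_fov'])/2)
    v,u=np.mgrid[:384,:512];x=u-ci['cx'];y=v-ci['cy'];r=np.hypot(x,y)+1e-9;t=r/f
    P=np.stack([x/r*np.tan(t)*d,y/r*np.tan(t)*d,d],-1);P=(P-np.array(ci['t']))@np.array(ci['R']);P[(d<=0)|(t>1.3)]=np.nan
    return im,P
E
python3 - <<'E'
from h import *
s=arm.read_state(); print(s['clock'],s['tool_pos'],s['orientation'],s['finger_gap'])
im,P=wcloud(); cv2.imwrite('pics/w3.png',im[:,:,::-1]); P=P.reshape(-1,3);C=im.reshape(-1,3).astype(int)
red=(C[:,0]>110)&(C[:,1]<60)&(C[:,2]<60)
Q=P[red&np.all((P>[.33,.3,.1])&(P<[.47,.43,.22]),1)]
if len(Q)>5:print(len(Q),Q.min(0).round(3),Q.max(0).round(3),np.median(Q,0).round(3),cv2.minAreaRect((Q[:,:2]*1000).astype(np.float32)))
print(spotter.find_in('wrist','lever_grip')[:2])
E
```

```text
11.6167 [0.38282972 0.36507415 0.28557264] [179.81495115   0.24972491   5.45877828] 0.04206772676988761
661 [0.361 0.355 0.156] [0.416 0.38  0.168] [0.38  0.366 0.164] ((388.5159912109375, 367.6845397949219), (55.139766693115234, 23.18756866455078), 4.769719123840332)
[{'point': [0.4095, 0.359, 0.1634], 'confidence': 0.68}]
```

View pics/w3.png

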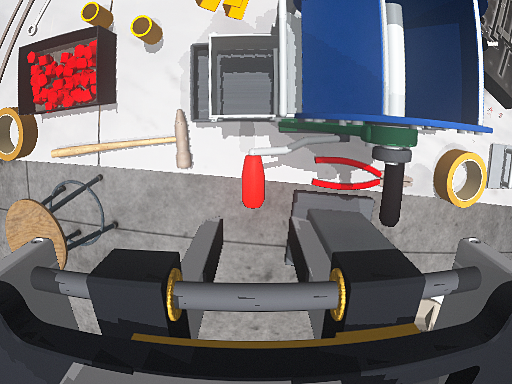

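play_rows --pt "1 2 -15 0 -0.1" --pt "0 0 -30 0 -0.1" --pt "0 0 -30 0 -0.1" --pt "0 0 -25 0 -0.1" --pt "0 0 -20 0 -0.1" --pt "0 0 -15 0 -0.1" --pt "0 0 -10 0 -0.1" --pt "0 0 -3 0 -0.1" --pt "0 0 0 0 -0.1"

```text
clock: 12.47
tool_pos: [0.3856, 0.369, 0.1416]
orientation: [-180.0, -0.0, 5.4]
wrist_force: [-0.2, 0.0, -0.2]
finger_gap: 0.0422
```

play_rows --pt "0 0 0 0 -1" --pt "0 0 0 0 -1" --pt "0 0 0 0 -1" --pt "0 0 0 0 -1" --pt "0 0 0 0 -1" --newtons 25

```text
clock: 12.88
tool_pos: [0.3857, 0.3685, 0.1413]
orientation: [180.0, -0.0, 5.4]
wrist_force: [1.9, -1.6, -0.9]
finger_gap: 0.0245
```

play_rows --pt "0.4 -4.4 7.3 0 -1" --pt "0.5 -4.9 7.1 0 -1" --pt "0.5 -5.3 6.7 0 -1" --pt "0.5 -5.7 6.4 0 -1" --pt "0.6 -6.1 6 0 -1" --pt "0.6 -6.6 5.6 0 -1" --pt "0.7 -6.9 5.1 0 -1" --pt "0 0 0 0 -1"

```text
clock: 13.55
tool_pos: [0.3894, 0.3323, 0.1883]
orientation: [-179.6, -0.2, 5.5]
wrist_force: [-5.0, 12.8, 15.8]
finger_gap: 0.0245
```

play_rows --pt "0 0 3 0 -1" --pt "0.2 -2 2 0 -1" --pt "0.3 -3 2.5 0 -1" --pt "0.3 -3 2.5 0 -1" --pt "0 0 0 0 -1"

```text
clock: 13.97
tool_pos: [0.3883, 0.3277, 0.1962]
orientation: [-179.3, -0.1, 5.7]
wrist_force: [-3.1, 38.7, -21.2]
finger_gap: 0.0244
```

play_rows --pt "0 3 -2 0 -1" --pt "0 0 0 0 -0.5" --pt "0 0 0 0 -0.1" --pt "0 0 0 0 -0.1" --pt "0 0 0 0 -0.1" --pt "0 0 0 0 -0.1"

```text
clock: 14.47
tool_pos: [0.3899, 0.3235, 0.1932]
orientation: [180.0, 0.0, 5.4]
wrist_force: [0.6, 0.0, 0.4]
finger_gap: 0.0419
```

play_rows --pt "0 0 15 0 -0.1" --pt "0 0 25 0 -0.1" --pt "0 0 30 0 -0.1" --pt "0 0 30 0 -0.1" --pt "0 0 30 0 -0.1" --pt "0 0 0 0 -0.1"

```text
clock: 14.97
tool_pos: [0.3911, 0.3252, 0.3283]
orientation: [-179.8, -0.3, 5.4]
wrist_force: [0.8, -0.1, 0.3]
finger_gap: 0.0424
```

```bash
python3 - <<'E'
from h import *
s=arm.read_state(); print(s['clock'],s['tool_pos'],s['orientation'],s['finger_gap'],s['wrist_force'])
def go(c,im,P):
  P=P.reshape(-1,3);C=im.reshape(-1,3).astype(int)
  red=(C[:,0]>110)&(C[:,1]<60)&(C[:,2]<60)
  Q=P[red&np.all((P>[.33,.28,.1])&(P<[.47,.43,.26]),1)]
  if len(Q)>5:print(c,len(Q),Q.min(0).round(3),Q.max(0).round(3),np.median(Q,0).round(3),cv2.minAreaRect((Q[:,:2]*1000).astype(np.float32)))
go('wrist',*wcloud())
im,P=cloud('scene');go('scene',im,P);go('top',*cloud('top'))
cv2.imwrite('pics/s1.png',cv2.resize(im[170:330,110:290,::-1],None,fx=3.6,fy=3.6,interpolation=2))
im,d=save('wrist','w4.png')
E
```

```text
14.9667 [0.39111342 0.32518415 0.32834441] [-179.83173411   -0.33120669    5.40710941] 0.042433355729643414 [ 0.77373658 -0.05206244  0.29651867]
wrist 867 [0.364 0.316 0.2  ] [0.42  0.341 0.213] [0.389 0.327 0.208] ((392.22003173828125, 329.21502685546875), (55.481876373291016, 23.199918746948242), 5.701023101806641)
scene 133 [0.361 0.316 0.193] [0.412 0.342 0.215] [0.381 0.332 0.208] ((386.66180419921875, 330.0188293457031), (50.93450927734375, 22.679994583129883), 8.430686950683594)
```

View pics/w4.png

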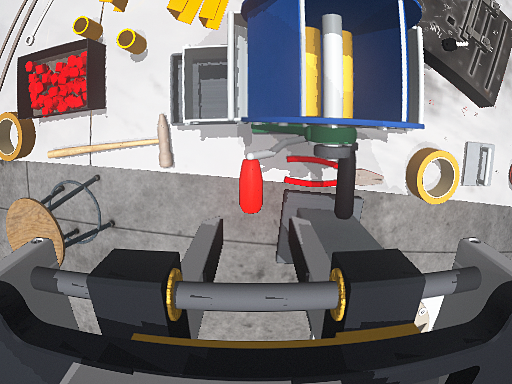

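Lever bar centre is at z 0.200, so a ≈ 0.58, which is at its stop. Both tubes are visible in the barrel (pixels 312,75 and 347,75). Next is the crank.

play_rows --pt "0 -20 0 0 0.1" --pt "0 -30 0 0 0.1" --pt "0 -30 0 0 0.1" --pt "1 -20 0 0 0.1" --pt "0 -4 0 0 0.1" --pt "0 0 -20 0 0.1" --pt "0 0 -20 0 0.1" --pt "0 0 0 0 0.1"

```text
clock: 15.83
tool_pos: [0.3892, 0.219, 0.2796]
orientation: [179.9, 0.3, 5.4]
wrist_force: [0.1, -0.1, -0.5]
finger_gap: 0.0515
```

```bash
python3 - <<'E'
from h import *
s=arm.read_state(); print(s['clock'],s['tool_pos'],s['orientation'],s['finger_gap'])
im,P=wcloud(); cv2.imwrite('pics/w5.png',im[:,:,::-1]); P=P.reshape(-1,3);C=im.reshape(-1,3).astype(int)
k=(C.max(1)<75)&np.all((P>[.345,.18,.165])&(P<[.405,.26,.205]),1); Q=P[k]
print(len(Q),Q.min(0).round(3),Q.max(0).round(3),np.median(Q,0).round(3),cv2.minAreaRect((Q[:,:2]*1000).astype(np.float32)))
print(spotter.find_in('wrist','crank_grip')[:2])
E
```

```text
15.8333 [0.38923244 0.21898283 0.27963497] [179.91571121   0.27945166   5.43613287] 0.051543651059232094
992 [0.36  0.208 0.184] [0.405 0.233 0.196] [0.385 0.221 0.192] ((383.2335205078125, 220.3937225341797), (45.1932373046875, 21.32828712463379), 4.864889144897461)
[]
```

play_rows --pt "1 1 -15 0 0.1" --pt "0 1 -25 0 0.1" --pt "0 0 -25 0 0.1" --pt "0 0 -22 0 0.1" --pt "0 0 -15 0 0.1" --pt "0 0 -8 0 0.1" --pt "0 0 -2 0 0.1" --pt "0 0 0 0 -1" --pt "0 0 0 0 -1" --pt "0 0 0 0 -1" --pt "0 0 0 0 -1" --pt "0 0 0 0 -1" --newtons 50

```text
clock: 16.93
tool_pos: [0.3922, 0.2219, 0.1717]
orientation: [-180.0, -0.1, 5.4]
wrist_force: [1.4, -8.0, 0.5]
finger_gap: 0.0218
```

play_rows --pt "0 0 0 0 -1" --pt "0 0 0 0 -1" --pt "0 0 0 0 -1"

```text
clock: 17.18
tool_pos: [0.3922, 0.2216, 0.1716]
orientation: [180.0, -0.0, 5.4]
wrist_force: [-0.2, -3.8, 7.6]
finger_gap: 0.0211
```

```bash
python3 - <<'E'
import math
q=0;px=pz=py=None
# start phi -2.618, tumbler yaw 5.5deg; print world deltas (mm) per step
N=42;prev=None
for i in range(N+1):
  q=3.14159*i/N; p=q-2.618; y=65*math.sin(p); z=65*math.cos(p)
  if prev:
    dy,dz=y-prev[0],z-prev[1]; print(i,round(q,2),[round(-.096*dy,1),round(.9954*dy,1),round(dz,1)],'cum',[round(-.096*(y+32.5),1),round(.9954*(y+32.5),1),round(z+56.3,1)])
  prev=(y,z)
E
```

```text
1 0.07 [0.4, -4.1, 2.6] cum [0.4, -4.1, 2.6]
2 0.15 [0.4, -3.9, 2.9] cum [0.8, -8.0, 5.5]
3 0.22 [0.4, -3.7, 3.2] cum [1.1, -11.7, 8.7]
4 0.3 [0.3, -3.4, 3.4] cum [1.5, -15.1, 12.1]
5 0.37 [0.3, -3.2, 3.7] cum [1.8, -18.2, 15.8]
6 0.45 [0.3, -2.9, 3.9] cum [2.0, -21.1, 19.7]
7 0.52 [0.2, -2.6, 4.1] cum [2.3, -23.7, 23.8]
8 0.6 [0.2, -2.3, 4.3] cum [2.5, -25.9, 28.1]
9 0.67 [0.2, -1.9, 4.5] cum [2.7, -27.9, 32.6]
10 0.75 [0.2, -1.6, 4.6] cum [2.8, -29.5, 37.1]
11 0.82 [0.1, -1.3, 4.7] cum [3.0, -30.7, 41.8]
12 0.9 [0.1, -0.9, 4.8] cum [3.1, -31.6, 46.6]
13 0.97 [0.1, -0.5, 4.8] cum [3.1, -32.2, 51.4]
14 1.05 [0.0, -0.2, 4.9] cum [3.1, -32.4, 56.3]
15 1.12 [-0.0, 0.2, 4.9] cum [3.1, -32.2, 61.2]
16 1.2 [-0.1, 0.5, 4.8] cum [3.1, -31.6, 66.0]
17 1.27 [-0.1, 0.9, 4.8] cum [3.0, -30.7, 70.8]
18 1.35 [-0.1, 1.3, 4.7] cum [2.8, -29.5, 75.5]
19 1.42 [-0.2, 1.6, 4.6] cum [2.7, -27.9, 80.0]
20 1.5 [-0.2, 1.9, 4.5] cum [2.5, -25.9, 84.5]
21 1.57 [-0.2, 2.3, 4.3] cum [2.3, -23.7, 88.8]
22 1.65 [-0.2, 2.6, 4.1] cum [2.0, -21.1, 92.9]
23 1.72 [-0.3, 2.9, 3.9] cum [1.8, -18.2, 96.8]
24 1.8 [-0.3, 3
[... 216 characters left out ...]
0, 112.6]
29 2.17 [-0.4, 4.3, 2.3] cum [-0.4, 4.3, 114.9]
30 2.24 [-0.4, 4.4, 1.9] cum [-0.8, 8.7, 116.8]
31 2.32 [-0.4, 4.6, 1.6] cum [-1.3, 13.3, 118.4]
32 2.39 [-0.5, 4.7, 1.3] cum [-1.7, 18.0, 119.7]
33 2.47 [-0.5, 4.8, 0.9] cum [-2.2, 22.7, 120.6]
34 2.54 [-0.5, 4.8, 0.5] cum [-2.7, 27.5, 121.1]
35 2.62 [-0.5, 4.8, 0.2] cum [-3.1, 32.3, 121.3]
36 2.69 [-0.5, 4.8, -0.2] cum [-3.6, 37.2, 121.1]
37 2.77 [-0.5, 4.8, -0.5] cum [-4.0, 42.0, 120.6]
38 2.84 [-0.5, 4.8, -0.9] cum [-4.5, 46.7, 119.7]
39 2.92 [-0.5, 4.7, -1.3] cum [-5.0, 51.4, 118.4]
40 2.99 [-0.4, 4.6, -1.6] cum [-5.4, 56.0, 116.8]
41 3.07 [-0.4, 4.4, -1.9] cum [-5.8, 60.4, 114.9]
42 3.14 [-0.4, 4.3, -2.3] cum [-6.2, 64.7, 112.6]
```

play_rows --pt "0.4 -4.1 2.6 0 -1" --pt "0.4 -3.9 2.9 0 -1" --pt "0.4 -3.7 3.2 0 -1" --pt "0.3 -3.4 3.4 0 -1" --pt "0.3 -3.2 3.7 0 -1" --pt "0.3 -2.9 3.9 0 -1" --pt "0.2 -2.6 4.1 0 -1" --pt "0.2 -2.3 4.3 0 -1" --pt "0 0 0 0 -1"

```text
clock: 17.93
tool_pos: [0.3947, 0.1955, 0.1999]
orientation: [-180.0, -0.1, 5.4]
wrist_force: [0.1, -1.2, 4.6]
finger_gap: 0.0209
```

play_rows --pt "0.2 -1.9 4.5 0 -1" --pt "0.2 -1.6 4.6 0 -1" --pt "0.1 -1.3 4.7 0 -1" --pt "0.1 -0.9 4.8 0 -1" --pt "0.1 -0.5 4.8 0 -1" --pt "0 -0.2 4.9 0 -1" --pt "0 0.2 4.9 0 -1" --pt "-0.1 0.5 4.8 0 -1" --pt "-0.1 0.9 4.8 0 -1" --pt "-0.1 1.3 4.7 0 -1" --pt "-0.2 1.6 4.6 0 -1" --pt "-0.2 1.9 4.5 0 -1"

```text
clock: 18.93
tool_pos: [0.3947, 0.1952, 0.2557]
orientation: [180.0, -0.0, 5.4]
wrist_force: [7.0, 0.0, -10.7]
finger_gap: 0.0211
```

play_rows --pt "-0.2 2.3 4.3 0 -1" --pt "-0.2 2.6 4.1 0 -1" --pt "-0.3 2.9 3.9 0 -1" --pt "-0.3 3.2 3.7 0 -1" --pt "-0.3 3.4 3.4 0 -1" --pt "-0.4 3.7 3.2 0 -1" --pt "-0.4 3.9 2.9 0 -1" --pt "-0.4 4.1 2.6 0 -1" --pt "0 0 0 0 -1"

```text
clock: 19.68
tool_pos: [0.3922, 0.2212, 0.2841]
orientation: [179.9, -0.0, 5.4]
wrist_force: [2.8, -4.0, 1.1]
finger_gap: 0.0209
```

play_rows --pt "-0.2 2.2 1.2 0 -1" --pt "-0.2 2.1 1.1 0 -1" --pt "-0.4 4.4 1.9 0 -1" --pt "-0.4 4.6 1.6 0 -1" --pt "-0.5 4.7 1.3 0 -1" --pt "-0.5 4.8 0.9 0 -1" --pt "0 0 0 0 -1" --pt "-0.5 4.8 0.5 0 -1" --pt "-0.5 4.8 0.2 0 -1" --pt "0 0 0 0 -1" --pt "-0.5 4.8 -0.2 0 -1" --pt "0 0 0 0 -1"

```text
clock: 20.68
tool_pos: [0.3884, 0.2589, 0.2927]
orientation: [180.0, -0.0, 5.4]
wrist_force: [2.3, -2.2, 5.0]
finger_gap: 0.021
```

play_rows --pt "-0.5 4.8 -0.5 0 -1" --pt "-0.5 4.8 -0.9 0 -1" --pt "0 0 0 0 -1" --pt "-0.5 4.7 -1.3 0 -1" --pt "-0.4 4.6 -1.6 0 -1" --pt "0 0 0 0 -1" --pt "-0.4 4.4 -1.9 0 -1" --pt "-0.4 4.3 -2.3 0 -1" --pt "0 0 0 0 -1" --pt "0 0 0 0 -1" --pt "0 0 0 0 -1" --pt "0 0 0 0 -1"

```text
clock: 21.68
tool_pos: [0.3856, 0.287, 0.284]
orientation: [-179.9, -0.0, 5.4]
wrist_force: [4.9, 3.5, -3.2]
finger_gap: 0.0213
```

```bash
python3 - <<'E'
from h import *
s=arm.read_state(); print(s['clock'],s['tool_pos'],s['wrist_force'],s['finger_gap'])
for c in('scene','top'):
  im,d=save(c,c+'2.png')
  for n in('tube_1','tray_empty','tray_cores'):print(c,n,[(np.round(r['point'],3).tolist(),round(r['confidence'],2)) for r in spotter.find_in(c,n)[:4]])
a=cv2.imread('pics/scene2.png')[160:310,110:310];b=cv2.imread('pics/top2.png')[140:260,120:320]
cv2.imwrite('pics/c2.png',np.vstack([cv2.resize(a,(480,360)),cv2.resize(b,(400,240))]) if 0 else np.vstack([cv2.resize(a,(400,300),interpolation=2),cv2.resize(b,(400,240),interpolation=2)]))
E
```

```text
21.6833 [0.38562195 0.28695407 0.28397176] [ 4.92014825  3.47328198 -3.2443149 ] 0.021271869799620785
scene tube_1 [([0.503, 0.429, 0.035], 0.63), ([0.495, 0.455, 0.03], 0.59)]
scene tray_empty [([0.517, 0.392, 0.008], 0.64)]
scene tray_cores [([0.476, 0.102, 0.016], 0.83)]
top tube_1 [([0.512, 0.254, 0.303], 0.39)]
top tray_empty []
top tray_cores [([0.535, 0.115, 0.002], 0.56)]
```

View pics/c2.png

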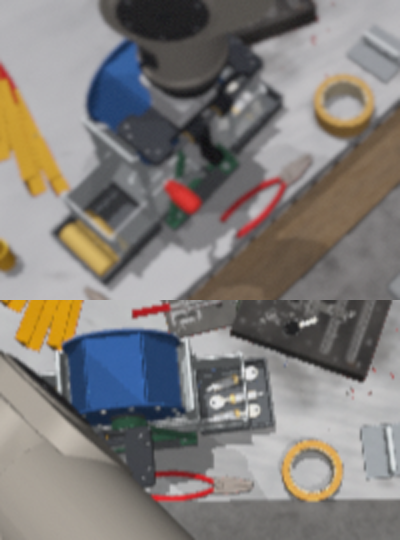

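Both tubes appear in the left tray. Measured handle travel (65.4 mm across, 112.4 mm up) matches q = 3.14. I'll release and back off upward.

play_rows --pt "0 0 0 0 -0.6" --pt "0 0 0 0 -0.2" --pt "0 0 0 0 0" --pt "0 0 0 0 0" --pt "0 0 0 0 0" --pt "0 0 0 0 0" --pt "0 0 15 0 0" --pt "0 0 25 0 0" --pt "0 0 30 0 0" --pt "0 0 30 0 0" --pt "0 0 30 0 0" --pt "0 0 0 0 0"

```text
clock: 23.08
tool_pos: [0.3864, 0.2879, 0.4191]
orientation: [-179.8, -0.3, 5.4]
wrist_force: [-0.3, -0.6, 0.4]
finger_gap: 0.0471
```

play_rows --pt "5 -30 0 0 0" --pt "6 -38 0 0 0" --pt "6 -38 0 0 0" --pt "6 -38 0 0 0" --pt "6 -38 0 0 0" --pt "6 -38 0 0 0" --pt "6 -38 0 0 0" --pt "4 -38 0 0 0" --pt "0 -38 0 0 0" --pt "0 -38 0 0 0" --pt "0 -38 0 0 0" --pt "0 0 0 0 0"

```text
clock: 24.08
tool_pos: [0.4294, -0.1301, 0.4133]
orientation: [180.0, 0.1, 5.0]
wrist_force: [-0.3, -0.6, -0.9]
finger_gap: 0.0467
```

```bash
python3 - <<'E'
from h import *
s=arm.read_state(); print(s['clock'],s['tool_pos'],s['wrist_force'],s['finger_gap'])
for c in('scene','top'):
  im,P=cloud(c); cv2.imwrite('pics/'+c+'3.png',im[:,:,::-1]);
  for n in('tube_1','crank_grip','lever_grip','oil_mid','tape_mid','pliers_mid','tray_cores'):print(c,n,[(np.round(r['point'],3).tolist(),round(r['confidence'],2)) for r in spotter.find_in(c,n)[:3]])
  P=P.reshape(-1,3);C=im.reshape(-1,3).astype(int)
  for t,k in(('crank',(C.max(1)<60)&np.all((P>[.35,.22,.27])&(P<[.42,.34,.33]),1)),('lever',(C[:,0]>110)&(C[:,1]<60)&np.all((P>[.33,.28,.15])&(P<[.47,.43,.26]),1)),('bar',np.all((P>[.37,-.2,.028])&(P<[.5,-.08,.05]),1))):
    Q=P[k]
    if len(Q)>4:print(c,t,len(Q),Q.max(0).round(3),cv2.minAreaRect((Q[:,:2]*1000).astype(np.float32)))
a=cv2.imread('pics/scene3.png')[150:320,100:330];b=cv2.imread('pics/top3.png')[120:250,100:400]
cv2.imwrite('pics/c3.png',np.vstack([cv2.resize(a,(460,340),interpolation=2),cv2.resize(b,(460,200),interpolation=2)]))
E
```

```text
24.0833 [ 0.42940847 -0.13011437  0.41330244] [-0.28800505 -0.58751349 -0.91493369] 0.046676662664395234
scene tube_1 [([0.502, 0.428, 0.033], 0.68), ([0.492, 0.455, 0.031], 0.62)]
scene crank_grip [([0.387, 0.286, 0.304], 0.68)]
scene lever_grip [([0.402, 0.324, 0.203], 0.56)]
scene oil_mid [([0.425, -0.272, 0.057], 0.75)]
scene tape_mid [([0.396, 0.001, 0.042], 0.8)]
scene pliers_mid [([0.376, 0.182, 0.005], 0.94)]
scene tray_cores [([0.494, 0.098, 0.015], 0.81)]
scene crank 209 [0.42  0.301 0.309] ((386.01092529296875, 288.0986328125), (67.36585998535156, 20.888330459594727), 5.436749458312988)
scene lever 147 [0.411 0.341 0.214] ((386.4281005859375, 330.4423828125), (51.230369567871094, 23.1192569732666), 9.71815299987793)
scene bar 62 [ 0.477 -0.129  0.042] ((438.1807556152344, -137.2913360595703), (77.28231048583984, 11.8502779006958), 4.948657989501953)
top tube_1 [([0.497, 0.454, 0.031], 0.47), ([0.494, 0.419, 0.032], 0.44)]
top crank_grip [([0.388, 0.285, 0.303], 0.77)]
top lever_grip [([0.414, 0.322, 0.208], 0.49)]
top oil_mid []
top tape_mid [([0.4, -0.008, 0.044], 0.65)]
top pliers_mid [([0.385, 0.177, 0.011], 0.81)]
top tray_cores [([0.535, 0.115, 0.004], 0.93), ([0.502, 0.265, 0.304], 0.48)]
top crank 169 [0.419 0.299 0.31 ] ((387.9968566894531, 285.42022705078125), (63.91280746459961, 18.730327606201172), 6.940948009490967)
top lever 93 [0.414 0.337 0.216] ((389.9617614746094, 327.16265869140625), (48.406715393066406, 18.01365089416504), 4.233254909515381)
top bar 33 [ 0.437 -0.136  0.041] ((419.0318298339844, -141.6693878173828), (36.46914291381836, 9.25949764251709), 3.956223487854004)
```

View pics/c3.png

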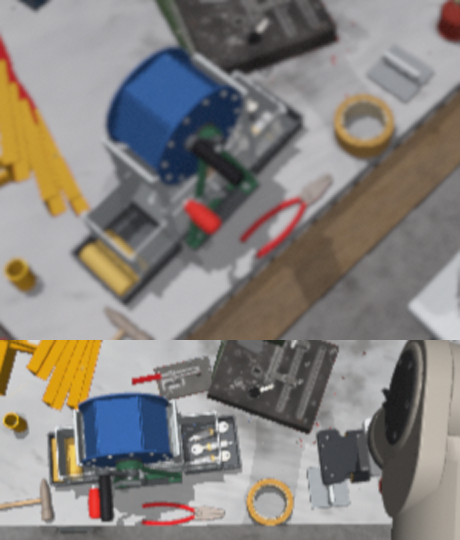

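```bash
python3 -c "
from rig import arm
print(arm.hand_in())"
```

```text
the job is handed in; nothing more can be done
None
```

The barrel is emptied and the job is handed in, at about 25 s on the robot's clock; no verdict was reported.

- **Cover:** it lies flat, handle up, on the bench between the tape roll and the oil can, at about (0.44, -0.14). Its plate top measured 10 mm above the bench.
- **Lever:** I raised it to its stop. The grip sat at z 0.200, which is about 0.58 rad, so the outlet above the lock cores is closed. At the stop the wrist force reached about 44 N, under the 120 N limit.
- **Barrel:** I cranked it to about 3.14 rad. After release the handle was still where that angle puts it, at z about 0.298.
- **Tubes:** both cameras find two tubes side by side in the left, previously empty tray.
- **Surroundings:** the last readings of the tape, pliers and cores tray agree with the first to within a few mm. The scene camera's first-choice centre for the cores tray did vary by up to about 3 cm between looks, but the top camera's stayed within 3 mm. In the last look the top camera did not find the oil can, while the scene camera found it where it started. The arm is clear of everything.

No check failed. Part-way through the lever move, the arc I estimated from the arm's travel put the lever slightly short of its stop. Wrist camera depth after release put it at the stop.

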